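# Set out the brass blanks for the lathe

### The arm

A 7-joint arm with a two-finger parallel gripper is mounted at the origin on the work surface. World frame = base frame: x ahead of the robot, y to its left, z up, the work surface at z = 0. Lengths are in m, angles in rad, forces in N, time in s.
With the tool pointing down it reaches from about 0.425 to 0.875 m from the base axis. Payload 9.9 kg.
Tool frame: the origin (TCP) lies on the centre line of the jaws, within the pads' length; the fingertips stand arm.tip_reach ahead of it and the grasp point (between the pads) lies 8 mm behind it (arm.tip_reach is the distance from the TCP to the fingertips, in m); z points along the fingers, y is the direction in which the jaws open and shut (so a half turn about z gives the same grasp; the last joint's range is limited). The gripper opens to 85 mm and grips with 20 to 120 N. Pads are 22 mm wide; open, the fingers measure 114 mm over their backs; the gripper's body (76 mm by 85 mm) begins 54 mm behind the grasp point. The pads swing forward as they close: fully open they stand 13 mm farther back than shut.
Start: joints at [1.216, 0.576, 0.025, 1.437, -0.015, 1.129, -0.057], TCP at [0.181, -0.65, 0.242] pointing down, gripper open.
Joint ranges: [-2.76, 2.76], [-0.34, 2.15], [-1.52, 1.57], [0.19, 2.46], [-1.09, 4.23], [0.17, 1.99], [-2.82, 2.82]. Speed limits (rad/s): [2.22, 2.22, 3.01, 3.01, 3.14, 3.14, 3.14].

### API

Orientations are given as a unit quaternion [w, x, y, z].
In Python, from workcell import arm gives the robot as it stands.
- The arm moves only by the tool step_arm, never from a script. Its arguments are lists of equal length, an entry for each row: "offset": the shift along the tool's x, y, z in cm, a list of three; "angular": the turn, a rotation vector about the tool's x, y, z in degrees, a list of three. In form: {"offset": [[tx, ty, tz], ...], "angular": [[wx, wy, wz], ...]}. A call has 1 to 8 rows; each row is the pose to reach, as a shift and turn from the pose commanded when the call began, along the tool's axes at that moment; what a row does not reach only later rows make up. A row lasts 1/10 s, in which the tool goes at most 50 mm and 8.59 degrees, less where a joint would pass 70% of its speed; a pose out of reach is approached as far as the arm can. A call with a gripper value outside its range is refused whole. "claw" is the opening in per cent of the stroke, from 0 (shut) to 100 (fully open), set as the call begins (left out, the last holds). The fingers move at their own pace and stop on an object; "newtons" is the grip in N (left out, the last holds). Time passes only in rows, so rows that repeat a pose let the fingers close. It gives the time, the measured TCP pose, the force and the opening at its end, in the units of the state.
- arm.read_state(): the state, without advancing time (a new reading comes with each control period).
- arm.capture(name): name is "scene" or "top"; returns a dict with "pixels" (480x640x3 uint8, red, green, blue), "intrinsics" (3x3 intrinsics, pixels), "view" (4x4, takes a point from world to camera coordinates). Camera axes: x right, y down, z forward; pixel columns grow to the right and rows downward; lengths in m; the calibration is good to about 2 mm. A picture is of the moment at which its call begins. There is no depth.
- arm.sign_off(): hands the job in, once; it reports no verdict.
The state is a dict: "t": time; "qpos": joint angles; "qd": joint speeds; "joint_torque": joint torques, N m; "ee_pos": TCP position; "orientation": TCP orientation; "force": force on the tool from outside, world axes, zero at the start; "torque": the same for the moment, N m; "opening": finger opening in m.
Only numpy, scipy, OpenCV 4.12 (cv2) and the standard library are available. Lean on these libraries where they do the work, as an engineer would, in place of code of your own. Each camera call takes 0.05 s, during which the arm holds its last target.

### The job

Pick out the three brass blanks and stand each one upright, flat on the floor of the recess, in the wooden holder that suits its size: the thickest in the widest recess, the medium one in the middle-sized recess, the thinnest in the narrowest. Place the thickest first, then the medium one, and the thinnest last, so that the heavy ones cannot knock over the slim ones. Leave the aluminium and steel blanks, the bottle and the wrench where they are, and let go of everything at the end.

Things in the scene. Friction and masses are not known exactly. Their poses are not given: they have to be found in the camera images.
- brass_thick: the thickest brass blank: a yellow metal cylinder sawn from brass bar, 40 mm diameter, 55 mm long, standing on end on the bench, about 590 g; origin at the centre of its lower end face, z along its axis upward
- brass_medium: the brass blank of medium thickness: a yellow metal cylinder sawn from brass bar, 28 mm diameter, 55 mm long, standing on end on the bench, about 290 g; origin at the centre of its lower end face, z along its axis upward
- brass_thin: the thinnest brass blank: a yellow metal cylinder sawn from brass bar, 18 mm diameter, 55 mm long, standing on end on the bench, about 120 g; origin at the centre of its lower end face, z along its axis upward
- holder_wide: the holder with the widest recess: a square block of pale wood, 84 x 84 mm and 14 mm high, fixed to the bench, with one round recess in the middle of its top, 58 mm in diameter and 9 mm deep with a black floor (the floor is 5 mm above the bench); origin at the centre of its underside (bench height), directly below the recess centre, z up
- holder_middle: the holder with the middle-sized recess: a square block of pale wood, 72 x 72 mm and 14 mm high, fixed to the bench, with one round recess in the middle of its top, 46 mm in diameter and 9 mm deep with a black floor (the floor is 5 mm above the bench); origin at the centre of its underside (bench height), directly below the recess centre, z up
- holder_narrow: the holder with the narrowest recess: a square block of pale wood, 60 x 60 mm and 14 mm high, fixed to the bench, with one round recess in the middle of its top, 34 mm in diameter and 9 mm deep with a black floor (the floor is 5 mm above the bench); origin at the centre of its underside (bench height), directly below the recess centre, z up
- aluminium_blank: not wanted, to be left alone: a silver-white cylinder sawn from aluminium bar, 40 mm diameter, 55 mm long, standing on end on the bench, about 190 g; origin at the centre of its lower end face, z along its axis upward
- steel_blank: not wanted, to be left alone: a dark grey cylinder sawn from steel bar, 28 mm diameter, 55 mm long, standing on end on the bench, about 270 g; origin at the centre of its lower end face, z along its axis upward
- bottle: bystander, to be left alone: a white plastic bottle with a red cap, 60 mm diameter, 150 mm high, standing at the right-hand (-y) side of the work; origin at the centre of its underside
- wrench: bystander, to be left alone: a steel wrench, 160 mm long, lying flat at the left-hand (+y) side of the work; origin on its underside, x along its length
Not all that is in view belongs to the job. What is shaped like the holder_narrow but orange is not meant.

How it is judged:
By the outcome, as a careful person would: the job done as asked, in the order asked, and still so for the second after the job is handed in, with the robot touching nothing.
It also fails if it takes over 96 s, if anything falls off the work surface, if the arm or the gripper's body presses on something with over 40 N, if the wrist force passes 120 N, or if a joint passes its speed limit or range.

## Working session

There is one attempt and no reset: what is moved stays moved. The work goes in short steps, Python scripts to look and compute and a tool call to move; the robot and the scene stay as the last step left them, time stands still between calls to the robot, and variables do not carry over. Pictures are saved under pics/ and viewed, and the job is handed in when it is done.

Besides the shell and the picture viewer there is one more tool, called after "Call:" as a command line: name --argument value ..., lists and objects as JSON in quotes. step_arm: Moves the arm, as the interface text tells. Its arguments: {"type":"object","properties":{"offset":{"type":"array","items":{"type":"array","items":{"type":"number"}}},"angular":{"type":"array","items":{"type":"array","items":{"type":"number"}}},"claw":{"type":"number"},"newtons":{"type":"number"}},"required":["offset","angular"]}

```bash
mkdir -p pics; ls; python3 - <<'E'
from workcell import arm
import cv2,numpy as np
print(arm.read_state(), arm.tip_reach)
for n in("scene","top"):
    d=arm.capture(n); cv2.imwrite(f"pics/{n}0.png",cv2.cvtColor(d["pixels"],cv2.COLOR_RGB2BGR)); np.savez(f"{n}0.npz",**d)
    print(n,d["intrinsics"],d["view"])
E
```

```text
pics
{'t': 0.0, 'qpos': array([ 1.21622664,  0.57653372,  0.02482325,  1.43789757, -0.01498367,
        1.12900134, -0.0565274 ]), 'qd': array([ 0.00159977, -0.00081208,  0.00054474, -0.00141841,  0.00127615,
       -0.00128774, -0.00079874]), 'joint_torque': array([ 6.06935955e-04, -7.65753794e+01,  2.25105152e+00, -2.85969776e+01,
        1.53633545e-02,  1.27152956e-02,  1.00619621e-05]), 'ee_pos': array([ 0.18044255, -0.64998803,  0.24144478]), 'orientation': array([-8.12986792e-04,  9.90847009e-01,  1.34987110e-01, -1.56147317e-04]), 'force': array([-0.41833674, -0.30669304, -0.24394033]), 'torque': array([-0.04083513,  0.03079762,  0.02121517]), 'opening': 0.08592182476918947} 0.011
scene [[446.77738703   0.         326.33587412]
 [  0.         446.77738703 246.35421273]
 [  0.           0.           1.        ]] [[-0.55269964  0.8333055   0.01118221  0.27337235]
 [ 0.49094256  0.33640727 -0.80362028 -0.21546565]
 [-0.67342298 -0.43867082 -0.59503731  1.35564396]
 [ 0.          0.          0.          1.        ]]
top [[559.51900471   0.         325.13705221]
 [  0.         559.51900471 240.71929136]
 [  0.           0.           1.        ]] [[-0.0125653  -0.99977831 -0.01689523  0.01948502]
 [-0.98653798  0.01515054 -0.16282899  0.48318029]
 [ 0.16304887  0.0146218  -0.98650964  1.33568336]
 [ 0.          0.          0.          1.        ]]
```

View pics/top0.png

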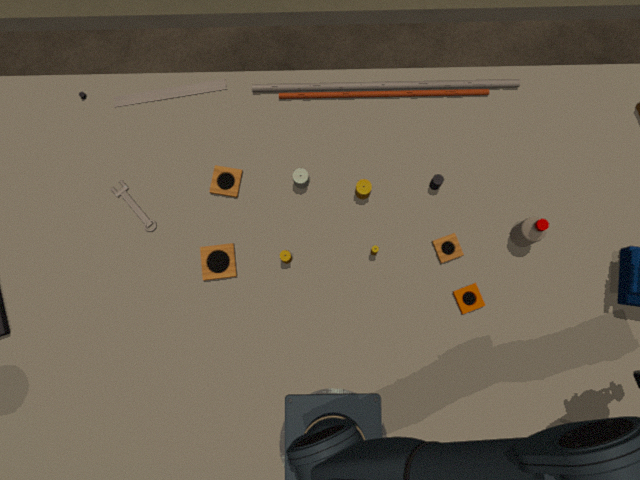

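View pics/scene0.png

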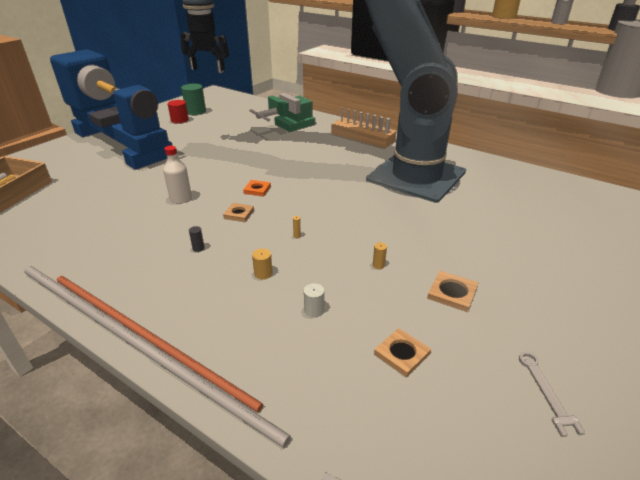

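```bash
cat > h.py <<'E'
import numpy as np,cv2
def load(n): 
    d=np.load(n); return d["pixels"],d["intrinsics"],d["view"]
def cast(uv,K,V,z):
    R=V[:3,:3];t=V[:3,3];c=-R.T@t
    uv=np.atleast_2d(uv).astype(float)
    r=np.c_[uv,np.ones(len(uv))]@np.linalg.inv(K).T@R
    return c+r*((z-c[2])/r[:,2])[:,None]
def proj(P,K,V):
    p=np.atleast_2d(P)@V[:3,:3].T+V[:3,3]; p=p@K.T; return p[:,:2]/p[:,2:]
E
python3 - <<'E'
from h import *
for n,pts in(("top0",[(363,188),(286,256),(375,250),(218,261),(226,181),(448,248)]),("scene0",[(262,263),(380,255),(297,227),(453,290),(403,351),(239,212)])):
    im,K,V=load(n+".npz"); hsv=cv2.cvtColor(im,cv2.COLOR_RGB2HSV)
    t=[]
    for u,v in pts:
        c=im[v-28:v+28,u-28:u+28]; t.append(cv2.resize(c,(260,260),interpolation=cv2.INTER_NEAREST))
    m=np.vstack([np.hstack(t[:3]),np.hstack(t[3:])])
    cv2.imwrite(f"pics/crop_{n}.png",m[:,:,::-1])
    for (u,v),z in zip(pts,[.055]*3+[.014]*3): print(n,cast((u,v),K,V,z).round(3), hsv[v,u])
E
```

```text
top0 [[ 0.611 -0.083  0.055]] [ 24 205 163]
top0 [[0.445 0.108 0.055]] [ 24 211 155]
top0 [[ 0.456 -0.108  0.055]] [ 24 192 163]
top0 [[0.44  0.281 0.014]] [ 45 255   8]
top0 [[0.646 0.265 0.014]] [ 15 255   4]
top0 [[ 0.465 -0.293  0.014]] [21 69 26]
scene0 [[ 0.641 -0.062  0.055]] [ 18 159 138]
scene0 [[0.48  0.126 0.055]] [ 18 162 142]
scene0 [[ 0.494 -0.082  0.055]] [ 18 162 134]
scene0 [[0.451 0.283 0.014]] [16 56 68]
scene0 [[0.654 0.268 0.014]] [18 35 36]
scene0 [[ 0.475 -0.283  0.014]] [14 89 60]
```

View pics/crop_top0.png

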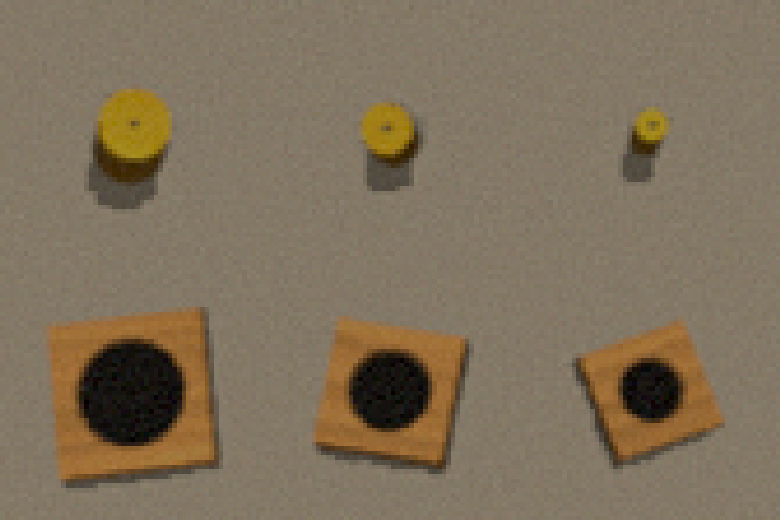

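View pics/crop_scene0.png

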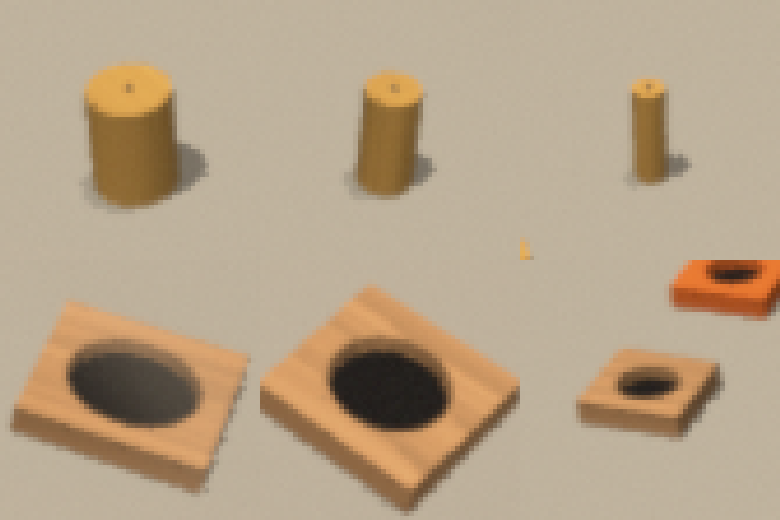

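The crops show the brass top faces cleanly in both views: top view at about (363,187), (285,256) and (376,250). The wood squares also stand out from their black recesses. Next I measure both views.

```bash
python3 - <<'E'
from h import *
pts={"top0":[(363,188),(286,256),(375,250),(218,261),(226,181),(448,248)],"scene0":[(262,255),(380,248),(297,219),(453,290),(403,351),(239,212)]}
names=["thick","medium","thin","wide","middle","narrow"]
for n in pts:
    im,K,V=load(n+".npz"); hsv=cv2.cvtColor(im,cv2.COLOR_RGB2HSV)
    for i,(u,v) in enumerate(pts[n]):
        r=24 if i<3 else 32
        S=8
        c=cv2.resize(im[v-r:v+r,u-r:u+r],None,fx=S,fy=S,interpolation=cv2.INTER_CUBIC)
        h=cv2.cvtColor(c,cv2.COLOR_RGB2HSV); H,Sa,Va=[h[...,k].astype(int) for k in range(3)]
        top=n=="top0"
        z=.055 if i<3 else .014
        col=((Sa>120)&(H<35)) if top or i<3 else ((Sa>90)&(H<25))
        m=((col)&(Va>(130 if top else 170))) if i<3 else (col&(Va>(95 if top else 150)))
        if i>=3: m&=~((c[...,0].astype(int)>200)&(c[...,1]<120))
        m=cv2.morphologyEx(m.astype(np.uint8),cv2.MORPH_CLOSE,np.ones((9,9)))
        cs,hi=cv2.findContours(m,cv2.RETR_CCOMP,cv2.CHAIN_APPROX_NONE)
        def world(k): 
            p=cs[k][:,0].astype(float); p=(p+.5)/S-.5+[u-r,v-r]; return cast(p,K,V,z)[:,:2].astype(np.float32)
        outer=[k for k in range(len(cs)) if hi[0][k][3]<0]
        ctr=r*S
        k=min(outer,key=lambda k:abs(cv2.pointPolygonTest(cs[k],(ctr,ctr),True)) if False else -cv2.contourArea(cs[k]))
        w=world(k)
        if i<3:
            (cx,cy),a,ang=cv2.fitEllipse(w); print(n,names[i],"ell",round(cx,4),round(cy,4),np.round(np.array(a)*1000,1))
        else:
            R=cv2.minAreaRect(w*1000); print(n,names[i],"rect",np.round(R[0],1),np.round(R[1],1),round(R[2],1))
            inn=[q for q in range(len(cs)) if hi[0][q][3]==k]
            if inn:
                q=max(inn,key=lambda q:cv2.contourArea(cs[q])); e=cv2.fitEllipse(world(q)*1000); print("   hole",np.round(e[0],1),np.round(e[1],1))
E
```

```text
top0 thick ell 0.6163 -0.0838 [38.4 38.9]
top0 medium ell 0.4475 0.1112 [26.7 26.8]
top0 thin ell 0.4607 -0.1077 [16.2 17.5]
top0 wide rect [439.7 281.7] [85.5 85.6] 5.9
   hole [440.2 282.3] [58.2 58.5]
top0 middle rect [647.6 265.9] [74.  73.3] 79.6
   hole [647.8 266.4] [46.  46.6]
top0 narrow rect [ 465.7 -291.7] [61.  60.9] 19.3
   hole [ 465.9 -291.8] [34.4 34.8]
scene0 thick ell 0.6187 -0.0838 [38.2 38.9]
scene0 medium ell 0.4508 0.1107 [25.8 26.9]
scene0 thin ell 0.4639 -0.1073 [16.  17.4]
scene0 wide rect [443.8 281.5] [86.4 84.6] 6.1
   hole [445.1 281.5] [56.  59.1]
scene0 middle rect [653.4 264.8] [73.5 79. ] 79.6
   hole [651.4 265.4] [45.7 47.1]
scene0 narrow rect [ 351.5 -332.8] [91.3 68.3] 24.5
   hole [ 345.9 -337. ] [25.6 32.6]
```

```bash
cat > go.py <<'E'
import sys,numpy as np
from scipy.spatial.transform import Rotation as Ro
from workcell import arm
def show(x,y,z,yaw=None):
    s=arm.read_state();w,a,b,c=s["orientation"];R=Ro.from_quat([a,b,c,w])
    if yaw is None: yaw=np.degrees(np.arctan2(y,x))
    yc,xa,za=np.radians(yaw),None,None
    Y=np.array([np.cos(yc),np.sin(yc),0]);Z=np.array([0,0,-1.]);X=np.cross(Y,Z)
    T=Ro.from_matrix(np.c_[X,Y,Z])
    print("t",round(s["t"],2),"pos",s["ee_pos"].round(4),"F",s["force"].round(1),"open",round(s["opening"],4))
    print("offset cm",(R.inv().apply(np.array([x,y,z])-s["ee_pos"])*100).round(2),"ang",np.degrees((R.inv()*T).as_rotvec()).round(2))
if __name__=="__main__": show(*map(float,sys.argv[1:]))
E
python3 go.py .6175 -.0838 .15
```

```text
t 0.1 pos [ 0.1805 -0.65    0.2416] F [-0.4 -0.2  0.5] open 0.0851
offset cm [ 57.26 -42.85   9.21] ang [-8.000e-02 -5.000e-02 -6.675e+01]
```

Call:
step_arm --offset '[[2,-1.5,0],[5.5,-4.1,0],[9,-6.7,0],[12.5,-9.4,0],[16,-12,0],[19.5,-14.6,0],[23,-17.2,0],[26.5,-19.8,0]]' --angular '[[0,0,-2],[0,0,-6],[0,0,-10],[0,0,-14],[0,0,-18],[0,0,-22],[0,0,-26],[0,0,-30]]' --claw 100 --newtons 60

```text
t: 0.9
ee_pos: [0.3836, -0.3871, 0.2422]
orientation: [-0.0, 0.922, 0.388, -0.0]
force: [0.3, -0.2, -0.4]
opening: 0.0852
```

```bash
python3 go.py .6175 -.0838 .15
```

```text
t 0.9 pos [ 0.3836 -0.3871  0.2422] F [ 0.3 -0.2 -0.4] open 0.0852
offset cm [38.04 -4.46  9.22] ang [-2.00e-02 -0.00e+00 -3.66e+01]
```

Call:
step_arm --offset '[[4.8,-0.6,0.5],[9.6,-1.1,1.5],[14.4,-1.7,3],[19.2,-2.2,4.5],[24,-2.8,6],[28.8,-3.4,7.5],[33.5,-3.9,8.5],[38,-4.4,9.2]]' --angular '[[0,0,-4.6],[0,0,-9.2],[0,0,-13.8],[0,0,-18.4],[0,0,-23],[0,0,-27.6],[0,0,-32],[0,0,-36.6]]'

```text
t: 1.7
ee_pos: [0.6184, -0.0848, 0.1491]
orientation: [-0.001, 0.753, 0.658, -0.0]
force: [0.1, -1.0, 0.7]
opening: 0.0853
```

```bash
python3 - <<'E'
from workcell import arm
import cv2,numpy as np
o=[]
for n in("scene","top"):
    d=arm.capture(n); np.savez(n+"1.npz",**d); o.append(d["pixels"][100:340,120:520] if n=="top" else d["pixels"][120:360,100:500])
cv2.imwrite("pics/a1.png",np.vstack(o)[:,:,::-1])
E
python3 go.py .6175 -.0838 .028
```

```text
t 1.8 pos [ 0.6206 -0.0787  0.1489] F [-0.2 -0.5 -0.2] open 0.0852
offset cm [-0.61 -0.24 12.08] ang [-0.01 -0.3   0.49]
```

View pics/a1.png

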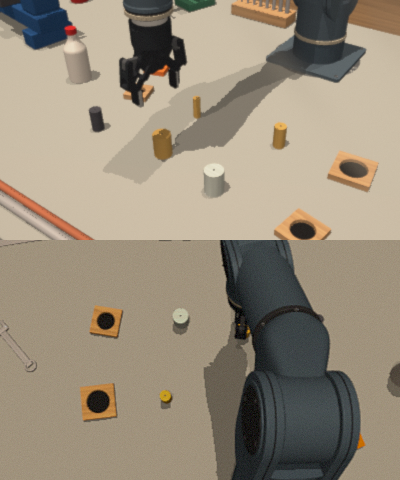

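The scene crop shows the open gripper above the thick blank, with the arm hiding it in the top view. The arm was still settling, so I repeat the pose once before descending.

Call:
step_arm --offset '[[0,0,0],[0,0,0]]' --angular '[[0,0,0],[0,0,0]]'

```text
t: 2.0
ee_pos: [0.6172, -0.0881, 0.1501]
orientation: [-0.0, 0.755, 0.656, -0.001]
force: [-0.6, 0.3, -0.4]
opening: 0.0853
```

```bash
python3 go.py .6175 -.0838 .028; python3 - <<'E'
from h import *
for n in("scene1","top1"):
    im,K,V=load(n+".npz"); print(n,proj([[.618,-.083,.149],[.6175,-.0838,.055]],K,V).round(0))
E
```

```text
t 2.0 pos [ 0.6172 -0.0881  0.1501] F [-0.6  0.3 -0.4] open 0.0853
offset cm [ 4.400e-01 -1.000e-02  1.221e+01] ang [-0.05  0.05 -0.25]
scene1 [[258. 216.]
 [261. 254.]]
top1 [[365. 175.]
 [363. 186.]]
```

Call:
step_arm --offset '[[0,0,2],[0,0,4],[0,0,5],[0,0,5],[0,0,5],[0,0,5],[0,0,5]]' --angular '[[0,0,0],[0,0,0],[0,0,0],[0,0,0],[0,0,0],[0,0,0],[0,0,0]]'

```text
t: 2.7
ee_pos: [0.6183, -0.0869, 0.1012]
orientation: [0.001, 0.754, 0.657, 0.0]
force: [0.7, 0.6, 0.5]
opening: 0.0858
```

```bash
python3 go.py .6175 -.0838 .028; python3 - <<'E'
from workcell import arm
import cv2,numpy as np
d=arm.capture("scene"); p=d["pixels"][180:300,180:340]
cv2.imwrite("pics/a2.png",cv2.resize(p,(640,480),interpolation=2)[:,:,::-1])
E
```

```text
t 2.7 pos [ 0.6183 -0.0869  0.1012] F [0.7 0.6 0.5] open 0.0858
offset cm [ 0.3  -0.13  7.32] ang [ 0.08 -0.   -0.17]
```

View pics/a2.png

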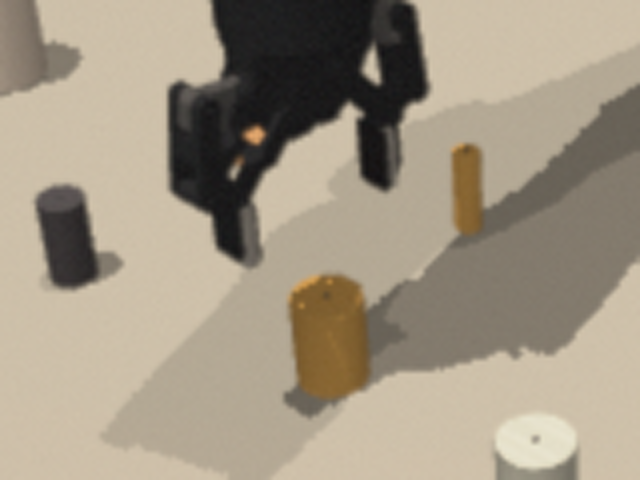

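The jaws straddle the thick blank: fingertip midpoint near full-frame (257,235), about where the calibration puts it. Descending.

Call:
step_arm --offset '[[0.1,-0.1,2],[0.1,-0.1,4],[0.1,-0.1,5.5],[0.1,-0.1,6.7],[0.1,-0.1,7.3],[0.1,-0.1,7.3],[0.1,-0.1,7.3],[0.1,-0.1,7.3]]' --angular '[[0,0,0],[0,0,0],[0,0,0],[0,0,0],[0,0,0],[0,0,0],[0,0,0],[0,0,0]]'

```text
t: 3.55
ee_pos: [0.6175, -0.0857, 0.028]
orientation: [0.0, 0.754, 0.657, 0.0]
force: [-0.6, 0.8, 0.3]
opening: 0.0855
```

Call:
step_arm --offset '[[0,0,0],[0,0,0],[0,0,0],[0,0,0],[0,0,0],[0,0,0],[0,0,0],[0,0,0]]' --angular '[[0,0,0],[0,0,0],[0,0,0],[0,0,0],[0,0,0],[0,0,0],[0,0,0],[0,0,0]]' --claw 35 --newtons 60

```text
t: 4.35
ee_pos: [0.6169, -0.0857, 0.0277]
orientation: [0.0, 0.754, 0.657, -0.0]
force: [-2.5, 0.3, 4.7]
opening: 0.039
```

Call:
step_arm --offset '[[0,0,-0.5],[0,0,-2],[0,0,-4],[0,0,-6],[0,0,-8],[0,0,-10],[0,0,-11.5],[0,0,-12]]' --angular '[[0,0,0],[0,0,0],[0,0,0],[0,0,0],[0,0,0],[0,0,0],[0,0,0],[0,0,0]]' --claw 20

```text
t: 5.15
ee_pos: [0.6176, -0.0856, 0.1497]
orientation: [0.001, 0.754, 0.657, 0.001]
force: [0.8, -0.1, -5.4]
opening: 0.0391
```

```bash
python3 go.py .4418 .282 .148
```

```text
t 5.15 pos [ 0.6176 -0.0856  0.1497] F [ 0.8 -0.1 -5.4] open 0.0391
offset cm [ 34.   -22.46   0.12] ang [ 1.500e-01  4.000e-02 -4.044e+01]
```

Call:
step_arm --offset '[[1,-0.7,0],[3,-2,0],[6,-4,0],[9.5,-6.3,0],[13,-8.6,0],[16.5,-10.9,0],[20,-13.2,0],[23.5,-15.5,0]]' --angular '[[0,0,-1],[0,0,-4],[0,0,-8],[0,0,-12],[0,0,-16],[0,0,-20],[0,0,-24],[0,0,-28]]'

```text
t: 5.95
ee_pos: [0.4934, 0.1701, 0.1466]
orientation: [-0.001, 0.571, 0.821, -0.001]
force: [1.1, 0.9, -5.7]
opening: 0.039
```

```bash
python3 go.py .4418 .282 .148
```

```text
t 5.95 pos [0.4934 0.1701 0.1466] F [ 1.1  0.9 -5.7] open 0.039
offset cm [12.29 -0.94 -0.13] ang [ -0.09  -0.03 -12.18]
```

Call:
step_arm --offset '[[3.5,-0.3,0],[6.5,-0.5,0],[9,-0.7,0],[11,-0.9,0],[12,-0.9,0],[12.3,-0.9,0],[12.3,-0.9,0],[12.3,-0.9,0]]' --angular '[[0,0,-3],[0,0,-6],[0,0,-9],[0,0,-11],[0,0,-12],[0,0,-12],[0,0,-12],[0,0,-12]]'

```text
t: 6.75
ee_pos: [0.4453, 0.2795, 0.147]
orientation: [0.0, 0.485, 0.875, -0.001]
force: [0.7, 0.2, -5.5]
opening: 0.039
```

```bash
python3 go.py .4418 .282 .055
```

```text
t 6.75 pos [0.4453 0.2795 0.147 ] F [ 0.7  0.2 -5.5] open 0.039
offset cm [ 0.41 -0.16  9.2 ] ang [-0.04  0.04 -0.54]
```

Call:
step_arm --offset '[[0.3,-0.1,2],[0.3,-0.1,4],[0.3,-0.1,6.5],[0.3,-0.1,8.5],[0.3,-0.1,9.2],[0.3,-0.1,9.2],[0.3,-0.1,9.2],[0.3,-0.1,9.2]]' --angular '[[0,0,0],[0,0,0],[0,0,0],[0,0,0],[0,0,0],[0,0,0],[0,0,0],[0,0,0]]'

```text
t: 7.55
ee_pos: [0.4432, 0.2831, 0.0563]
orientation: [0.0, 0.484, 0.875, 0.001]
force: [0.5, -0.4, -5.2]
opening: 0.0386
```

```bash
python3 go.py .4418 .282 .034; python3 - <<'E'
from workcell import arm
import cv2,numpy as np
o=[]
for n,c in(("scene",(453,280)),("top",(218,255))):
    p=arm.capture(n)["pixels"][c[1]-50:c[1]+50,c[0]-50:c[0]+50]; o.append(cv2.resize(p,(400,400),interpolation=2))
cv2.imwrite("pics/b1.png",np.hstack(o)[:,:,::-1])
E
```

```text
t 7.55 pos [0.4432 0.2831 0.0563] F [ 0.5 -0.4 -5.2] open 0.0386
offset cm [-0.02 -0.18  2.23] ang [ 0.1  -0.   -0.46]
```

View pics/b1.png

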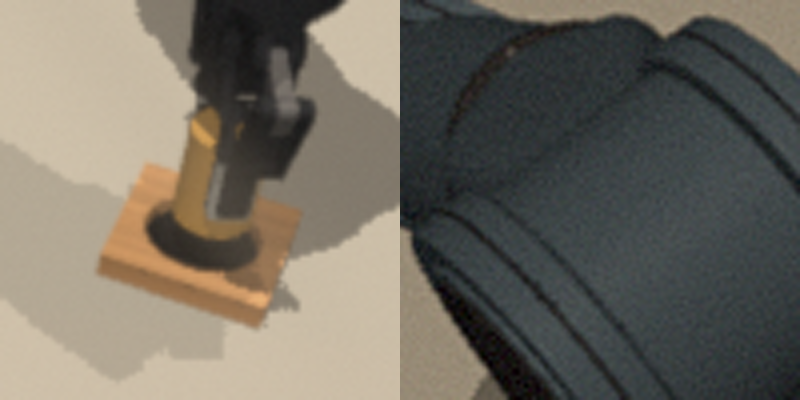

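The blank hangs centred over the wide recess, its lower end near crop (212,235) against the recess centre at (203,235). Lowering.

Call:
step_arm --offset '[[0,-0.1,0.5],[0,-0.1,1],[0,-0.1,1.4],[0,-0.1,1.7],[0,-0.1,2],[0,-0.1,2.2],[0,-0.1,2.2],[0,-0.1,2.2]]' --angular '[[0,0,0],[0,0,0],[0,0,0],[0,0,0],[0,0,0],[0,0,0],[0,0,0],[0,0,0]]'

```text
t: 8.45
ee_pos: [0.4417, 0.2823, 0.0333]
orientation: [-0.0, 0.484, 0.875, 0.0]
force: [-0.2, 0.2, -5.0]
opening: 0.0388
```

Call:
step_arm --offset '[[0,0,0.05],[0,0,0.1],[0,0,0.1],[0,0,0.1]]' --angular '[[0,0,0],[0,0,0],[0,0,0],[0,0,0]]'

```text
t: 8.85
ee_pos: [0.4417, 0.2823, 0.0327]
orientation: [0.0, 0.484, 0.875, 0.0]
force: [-1.2, -1.5, 3.9]
opening: 0.0389
```

Contact: the force has gone from -5 to +4 N. I release and rise.

Call:
step_arm --offset '[[0,0,0],[0,0,0],[0,0,0],[0,0,0],[0,0,0],[0,0,0]]' --angular '[[0,0,0],[0,0,0],[0,0,0],[0,0,0],[0,0,0],[0,0,0]]' --claw 100

```text
t: 9.45
ee_pos: [0.4416, 0.2823, 0.0323]
orientation: [-0.0, 0.484, 0.875, 0.0]
force: [0.5, 0.4, 0.1]
opening: 0.0854
```

Call:
step_arm --offset '[[0,0,-1],[0,0,-3],[0,0,-5.5],[0,0,-8],[0,0,-10.5],[0,0,-12],[0,0,-12],[0,0,-12]]' --angular '[[0,0,0],[0,0,0],[0,0,0],[0,0,0],[0,0,0],[0,0,0],[0,0,0],[0,0,0]]'

```text
t: 10.25
ee_pos: [0.4416, 0.2821, 0.1525]
orientation: [0.0, 0.484, 0.875, 0.0]
force: [-0.1, -0.4, 0.0]
opening: 0.0852
```

```bash
python3 go.py .449 .111 .10; python3 - <<'E'
from workcell import arm
import cv2,numpy as np
o=[]
for n,c in(("scene",(420,270)),("top",(218,255))):
    d=arm.capture(n);np.savez(n+"2.npz",**d);p=d["pixels"][c[1]-70:c[1]+70,c[0]-70:c[0]+70]; o.append(cv2.resize(p,(400,400),interpolation=2))
cv2.imwrite("pics/b2.png",np.hstack(o)[:,:,::-1])
E
```

```text
t 10.25 pos [0.4416 0.2821 0.1525] F [-0.1 -0.4  0. ] open 0.0852
offset cm [-14.88  -8.47   5.25] ang [ 0.03  0.   18.22]
```

View pics/b2.png

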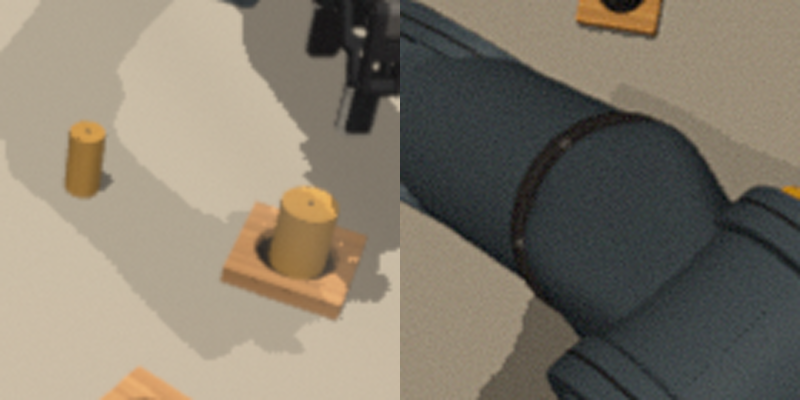

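The thick blank stands upright in the wide recess (crop about (303,235)) and the medium blank is untouched. Next is the medium one.

Call:
step_arm --offset '[[-2,-1.1,0],[-5,-2.9,0],[-8.5,-4.8,0],[-11.5,-6.5,1],[-13.5,-7.7,2.5],[-14.7,-8.4,4],[-14.9,-8.5,5.2],[-14.9,-8.5,5.2]]' --angular '[[0,0,2],[0,0,6],[0,0,10],[0,0,14],[0,0,17],[0,0,18.2],[0,0,18.2],[0,0,18.2]]'

```text
t: 11.15
ee_pos: [0.4475, 0.1098, 0.0985]
orientation: [-0.001, 0.617, 0.787, -0.002]
force: [0.3, -0.5, -0.4]
opening: 0.0852
```

Call:
step_arm --offset '[[0,0,0],[0,0,0],[0,0,0],[0,0,0]]' --angular '[[0,0,0],[0,0,0],[0,0,0],[0,0,0]]'

```text
t: 11.55
ee_pos: [0.449, 0.1112, 0.1007]
orientation: [0.0, 0.616, 0.788, 0.0]
force: [0.2, -0.2, 0.8]
opening: 0.0852
```

```bash
python3 go.py .449 .111 .028; python3 - <<'E'
from workcell import arm
import cv2,numpy as np
o=[]
for n,c in(("scene",(380,240)),):
    d=arm.capture(n);np.savez(n+"3.npz",**d);p=d["pixels"][c[1]-60:c[1]+60,c[0]-80:c[0]+80]; o.append(cv2.resize(p,(640,480),interpolation=2))
cv2.imwrite("pics/c1.png",np.hstack(o)[:,:,::-1])
E
```

```text
t 11.55 pos [0.449  0.1112 0.1007] F [ 0.2 -0.2  0.8] open 0.0852
offset cm [-0.02 -0.02  7.27] ang [ 0.05 -0.01  0.05]
```

View pics/c1.png

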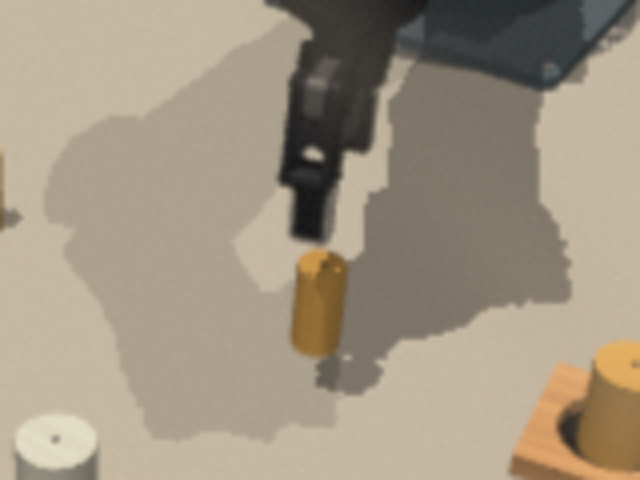

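The gripper is above the medium blank, its top at crop (323,262), with the near finger in line with it. Descending and gripping.

Call:
step_arm --offset '[[0,0,1.5],[0,0,3.5],[0,0,5.5],[0,0,6.8],[0,0,7.2],[0,0,7.2],[0,0,7.2]]' --angular '[[0,0,0],[0,0,0],[0,0,0],[0,0,0],[0,0,0],[0,0,0],[0,0,0]]'

```text
t: 12.3
ee_pos: [0.4491, 0.111, 0.0288]
orientation: [0.0, 0.616, 0.788, 0.0]
force: [0.1, 0.6, 0.3]
opening: 0.0855
```

Call:
step_arm --offset '[[0,0,0],[0,0,0],[0,0,0],[0,0,0],[0,0,0],[0,0,0],[0,0,0],[0,0,0]]' --angular '[[0,0,0],[0,0,0],[0,0,0],[0,0,0],[0,0,0],[0,0,0],[0,0,0],[0,0,0]]' --claw 15 --newtons 50

```text
t: 13.1
ee_pos: [0.4489, 0.1108, 0.0286]
orientation: [0.0, 0.616, 0.788, 0.0]
force: [-0.6, -0.7, 5.6]
opening: 0.0268
```

Call:
step_arm --offset '[[0,0,-0.5],[0,0,-2],[0,0,-4],[0,0,-6.5],[0,0,-9],[0,0,-11],[0,0,-12],[0,0,-12]]' --angular '[[0,0,0],[0,0,0],[0,0,0],[0,0,0],[0,0,0],[0,0,0],[0,0,0],[0,0,0]]' --claw 10

```text
t: 13.9
ee_pos: [0.4493, 0.1109, 0.1493]
orientation: [0.001, 0.616, 0.787, 0.001]
force: [-0.2, -0.2, -3.1]
opening: 0.0271
```

```bash
python3 go.py .6495 .2656 .148
```

```text
t 13.9 pos [0.4493 0.1109 0.1493] F [-0.2 -0.2 -3.1] open 0.0271
offset cm [10.21 23.14  0.17] ang [ 0.12  0.01 -8.35]
```

Call:
step_arm --offset '[[0.7,1.5,0],[2,4.5,0],[3.7,8.3,0],[5.4,12.2,0],[7.1,16,0],[8.6,19.5,0],[9.7,22,0],[10.2,23.1,0]]' --angular '[[0,0,-0.5],[0,0,-1.5],[0,0,-3],[0,0,-4.5],[0,0,-6],[0,0,-7.3],[0,0,-8],[0,0,-8.3]]'

```text
t: 14.7
ee_pos: [0.6493, 0.2672, 0.1456]
orientation: [-0.001, 0.557, 0.83, -0.001]
force: [-0.3, 0.2, -2.9]
opening: 0.0269
```

Call:
step_arm --offset '[[0,0,1],[0,0,3.5],[0,0,6],[0,0,8.3],[0,0,9.2],[0,0,9.2],[0,0,9.2],[0,0,9.2]]' --angular '[[0,0,0],[0,0,0],[0,0,0],[0,0,0],[0,0,0],[0,0,0],[0,0,0],[0,0,0]]'

```text
t: 15.5
ee_pos: [0.6491, 0.2658, 0.0576]
orientation: [0.0, 0.558, 0.83, 0.001]
force: [0.3, 0.2, -2.6]
opening: 0.027
```

```bash
python3 go.py .6495 .2656 .034; python3 - <<'E'
from workcell import arm
import cv2,numpy as np
o=[]
for n,c in(("scene",(403,340)),("top",(226,181))):
    p=arm.capture(n)["pixels"][c[1]-50:c[1]+50,c[0]-50:c[0]+50]; o.append(cv2.resize(p,(400,400),interpolation=2))
cv2.imwrite("pics/c2.png",np.hstack(o)[:,:,::-1])
E
```

```text
t 15.5 pos [0.6491 0.2658 0.0576] F [ 0.3  0.2 -2.6] open 0.027
offset cm [-0.03  0.03  2.36] ang [ 0.11 -0.01 -0.03]
```

View pics/c2.png

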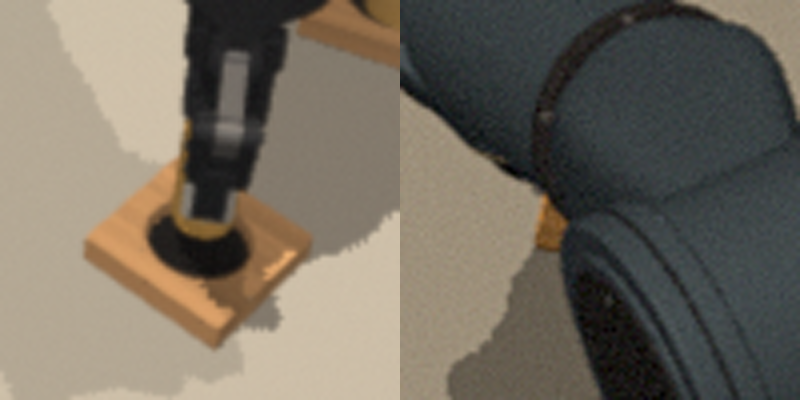

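The medium blank hangs over the middle recess, its lower end near crop (205,230) and the recess centre at (199,240). Lowering.

Call:
step_arm --offset '[[0,0,0.5],[0,0,1],[0,0,1.5],[0,0,1.9],[0,0,2.2],[0,0,2.35],[0,0,2.35],[0,0,2.35]]' --angular '[[0,0,0],[0,0,0],[0,0,0],[0,0,0],[0,0,0],[0,0,0],[0,0,0],[0,0,0]]'

```text
t: 16.4
ee_pos: [0.6483, 0.2654, 0.0338]
orientation: [0.0, 0.558, 0.83, -0.0]
force: [-3.9, -2.7, 7.0]
opening: 0.0272
```

Call:
step_arm --offset '[[0,0,0],[0,0,0],[0,0,0],[0,0,0],[0,0,0],[0,0,0]]' --angular '[[0,0,0],[0,0,0],[0,0,0],[0,0,0],[0,0,0],[0,0,0]]' --claw 100

```text
t: 17.0
ee_pos: [0.6486, 0.2655, 0.0328]
orientation: [-0.0, 0.558, 0.83, 0.0]
force: [-0.5, -1.0, 0.2]
opening: 0.0855
```

Call:
step_arm --offset '[[0,0,-1],[0,0,-3],[0,0,-5.5],[0,0,-8],[0,0,-10.5],[0,0,-12],[0,0,-12],[0,0,-12]]' --angular '[[0,0,0],[0,0,0],[0,0,0],[0,0,0],[0,0,0],[0,0,0],[0,0,0],[0,0,0]]'

```text
t: 17.8
ee_pos: [0.6484, 0.2652, 0.1525]
orientation: [0.0, 0.558, 0.83, -0.0]
force: [-0.3, 0.2, -0.6]
opening: 0.0858
```

```bash
python3 go.py .4622 -.1075 .148; python3 - <<'E'
from workcell import arm
import cv2,numpy as np
o=[]
for n,c in(("scene",(403,320)),):
    p=arm.capture(n)["pixels"][c[1]-75:c[1]+75,c[0]-100:c[0]+100]; o.append(cv2.resize(p,(640,480),interpolation=2))
cv2.imwrite("pics/c3.png",np.hstack(o)[:,:,::-1])
E
```

```text
t 17.8 pos [0.6484 0.2652 0.1525] F [-0.3  0.2 -0.6] open 0.0858
offset cm [-27.46 -31.33   0.46] ang [-1.00e-02  2.00e-02  3.53e+01]
```

View pics/c3.png

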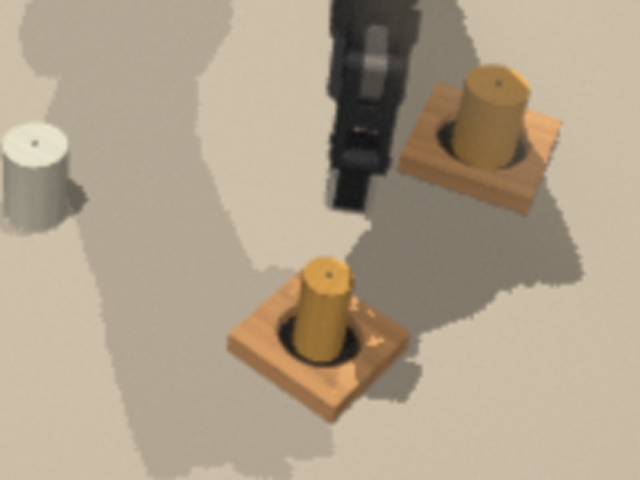

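The medium blank stands upright in the middle recess (crop about (322,325)), and the thick blank is undisturbed. Next is the thin one.

Call:
step_arm --offset '[[-1.5,-1.7,0],[-4.5,-5.1,0],[-7.7,-8.8,0],[-10.9,-12.5,0],[-14.1,-16.1,0],[-17.3,-19.7,0],[-20.5,-23.4,0],[-23,-26.3,0]]' --angular '[[0,0,2],[0,0,6],[0,0,10],[0,0,14],[0,0,18],[0,0,22],[0,0,26],[0,0,29]]'

```text
t: 18.65
ee_pos: [0.4896, -0.0497, 0.1517]
orientation: [-0.001, 0.749, 0.662, -0.001]
force: [0.3, -0.1, 0.1]
opening: 0.0857
```

```bash
python3 go.py .4622 -.1075 .1
```

```text
t 18.65 pos [ 0.4896 -0.0497  0.1517] F [ 0.3 -0.1  0.1] open 0.0857
offset cm [-6.07 -1.99  5.18] ang [-0.15  0.07  6.05]
```

Call:
step_arm --offset '[[-2.5,-0.8,1],[-4.5,-1.5,2.5],[-5.6,-1.8,4],[-6,-2,5],[-6,-2,5.2],[-6,-2,5.2],[-6,-2,5.2],[-6,-2,5.2]]' --angular '[[0,0,2],[0,0,4],[0,0,5.5],[0,0,6],[0,0,6],[0,0,6],[0,0,6],[0,0,6]]'

```text
t: 19.45
ee_pos: [0.4657, -0.1035, 0.1012]
orientation: [0.0, 0.781, 0.625, 0.0]
force: [0.5, 1.1, -0.4]
opening: 0.0856
```

Call:
step_arm --offset '[[0,0,0],[0,0,0]]' --angular '[[0,0,0],[0,0,0]]'

```text
t: 19.65
ee_pos: [0.4653, -0.104, 0.1011]
orientation: [0.0, 0.781, 0.624, 0.0]
force: [0.3, 0.5, 1.3]
opening: 0.0852
```

```bash
python3 go.py .4622 -.1075 .028; python3 - <<'E'
from workcell import arm
import cv2,numpy as np
o=[]
for n,c in(("scene",(297,210)),):
    p=arm.capture(n)["pixels"][c[1]-45:c[1]+45,c[0]-60:c[0]+60]; o.append(cv2.resize(p,(640,480),interpolation=2))
cv2.imwrite("pics/d1.png",np.hstack(o)[:,:,::-1])
E
```

```text
t 19.65 pos [ 0.4653 -0.104   0.1011] F [0.3 0.5 1.3] open 0.0852
offset cm [-0.41 -0.23  7.31] ang [ 0.03 -0.    0.33]
```

View pics/d1.png

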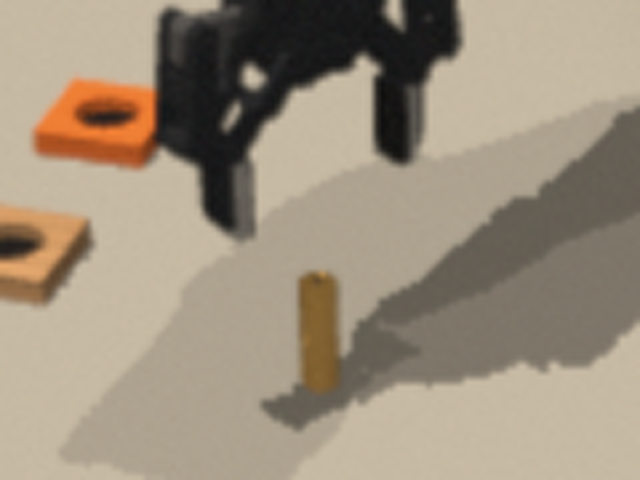

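The jaws straddle the thin blank, its top at crop (318,277). I correct about 4 mm sideways on the way down.

Call:
step_arm --offset '[[-0.4,-0.2,1],[-0.4,-0.2,2.5],[-0.4,-0.2,4.5],[-0.4,-0.2,6.3],[-0.4,-0.2,7.2],[-0.4,-0.2,7.2],[-0.4,-0.2,7.2],[-0.4,-0.2,7.2]]' --angular '[[0,0,0],[0,0,0],[0,0,0],[0,0,0],[0,0,0],[0,0,0],[0,0,0],[0,0,0]]'

```text
t: 20.5
ee_pos: [0.4626, -0.1077, 0.0294]
orientation: [0.0, 0.781, 0.624, 0.0]
force: [0.2, 0.2, 0.2]
opening: 0.0853
```

Call:
step_arm --offset '[[0,0,0],[0,0,0],[0,0,0],[0,0,0],[0,0,0],[0,0,0],[0,0,0],[0,0,0]]' --angular '[[0,0,0],[0,0,0],[0,0,0],[0,0,0],[0,0,0],[0,0,0],[0,0,0],[0,0,0]]' --claw 5 --newtons 40

```text
t: 21.3
ee_pos: [0.4623, -0.1076, 0.0289]
orientation: [0.0, 0.781, 0.624, 0.0]
force: [-0.6, 1.1, 4.9]
opening: 0.0171
```

Call:
step_arm --offset '[[0,0,-0.5],[0,0,-2],[0,0,-4],[0,0,-6.5],[0,0,-9],[0,0,-11],[0,0,-12],[0,0,-12]]' --angular '[[0,0,0],[0,0,0],[0,0,0],[0,0,0],[0,0,0],[0,0,0],[0,0,0],[0,0,0]]'

```text
t: 22.1
ee_pos: [0.4628, -0.1078, 0.1498]
orientation: [0.001, 0.782, 0.624, 0.001]
force: [-0.4, -0.2, -1.1]
opening: 0.0167
```

```bash
python3 go.py .4675 -.292 .148
```

```text
t 22.1 pos [ 0.4628 -0.1078  0.1498] F [-0.4 -0.2 -1.1] open 0.0167
offset cm [-17.86   4.54   0.19] ang [ 0.12 -0.02 19.18]
```

Call:
step_arm --offset '[[-1,0.3,0],[-3,0.8,0],[-6,1.5,0],[-9.5,2.4,0],[-13,3.3,0],[-16,4.1,0],[-17.5,4.5,0],[-17.9,4.5,0]]' --angular '[[0,0,1],[0,0,3],[0,0,6],[0,0,10],[0,0,14],[0,0,17],[0,0,19],[0,0,19.2]]'

```text
t: 22.9
ee_pos: [0.4657, -0.2939, 0.1475]
orientation: [-0.001, 0.875, 0.483, -0.001]
force: [-0.3, -0.0, -1.3]
opening: 0.017
```

Call:
step_arm --offset '[[0,0,1],[0,0,3.5],[0,0,6],[0,0,8.3],[0,0,9.2],[0,0,9.2],[0,0,9.2],[0,0,9.2]]' --angular '[[0,0,0],[0,0,0],[0,0,0],[0,0,0],[0,0,0],[0,0,0],[0,0,0],[0,0,0]]'

```text
t: 23.7
ee_pos: [0.4672, -0.2921, 0.0578]
orientation: [0.001, 0.874, 0.485, 0.0]
force: [-0.6, -0.1, -1.4]
opening: 0.017
```

```bash
python3 go.py .4675 -.292 .034; python3 - <<'E'
from workcell import arm
import cv2,numpy as np
o=[]
for n,c in(("scene",(239,205)),("top",(448,245))):
    p=arm.capture(n)["pixels"][c[1]-40:c[1]+40,c[0]-40:c[0]+40]; o.append(cv2.resize(p,(400,400),interpolation=2))
cv2.imwrite("pics/d2.png",np.hstack(o)[:,:,::-1])
E
```

```text
t 23.7 pos [ 0.4672 -0.2921  0.0578] F [-0.6 -0.1 -1.4] open 0.017
offset cm [0.02 0.02 2.38] ang [ 0.09 -0.01  0.03]
```

View pics/d2.png

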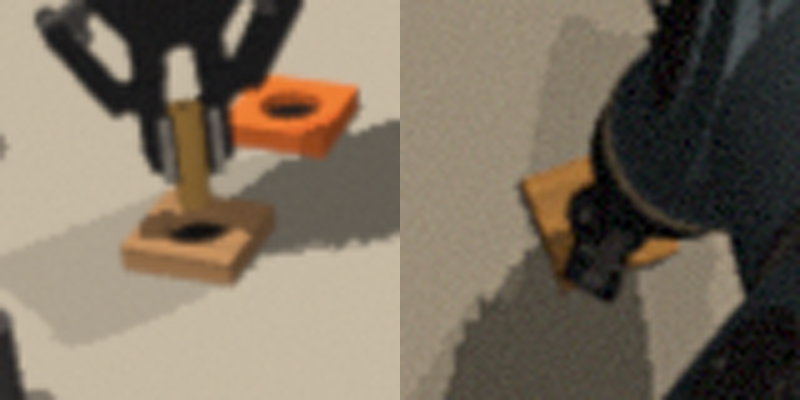

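The thin blank's lower end is at crop (195,210). At rim height that projects to about (196,233), against the recess centre at (199,232), so it is centred. Lowering.

Call:
step_arm --offset '[[0,0,0.5],[0,0,1],[0,0,1.5],[0,0,1.9],[0,0,2.2],[0,0,2.35],[0,0,2.35],[0,0,2.35]]' --angular '[[0,0,0],[0,0,0],[0,0,0],[0,0,0],[0,0,0],[0,0,0],[0,0,0],[0,0,0]]'

```text
t: 24.6
ee_pos: [0.4664, -0.2921, 0.0339]
orientation: [0.0, 0.875, 0.485, -0.0]
force: [-3.0, 1.2, 10.2]
opening: 0.0171
```

Contact at z 0.0339, which is pick height plus the 5 mm floor. Releasing.

Call:
step_arm --offset '[[0,0,0],[0,0,0],[0,0,0],[0,0,0],[0,0,0],[0,0,0],[0,0,0]]' --angular '[[0,0,0],[0,0,0],[0,0,0],[0,0,0],[0,0,0],[0,0,0],[0,0,0]]' --claw 100

```text
t: 25.3
ee_pos: [0.4665, -0.2921, 0.0333]
orientation: [-0.0, 0.875, 0.485, -0.0]
force: [0.5, 0.1, -0.2]
opening: 0.0855
```

Call:
step_arm --offset '[[0,0,-1],[0,0,-3],[0,0,-5.5],[0,0,-8.5],[0,0,-12],[0,0,-16],[0,0,-19],[0,0,-20]]' --angular '[[0,0,0],[0,0,0],[0,0,0],[0,0,0],[0,0,0],[0,0,0],[0,0,0],[0,0,0]]'

```text
t: 26.1
ee_pos: [0.4676, -0.2926, 0.2374]
orientation: [0.002, 0.875, 0.485, 0.001]
force: [0.1, -0.6, -0.4]
opening: 0.0856
```

```bash
python3 go.py .181 -.65 .242; python3 - <<'E'
from workcell import arm
import cv2,numpy as np
d=arm.capture("scene"); cv2.imwrite("pics/e1.png",d["pixels"][:,:,::-1])
E
```

```text
t 26.1 pos [ 0.4676 -0.2926  0.2374] F [ 0.1 -0.6 -0.4] open 0.0856
offset cm [-45.5   -5.37  -0.5 ] ang [ 0.3  -0.13 42.45]
```

View pics/e1.png

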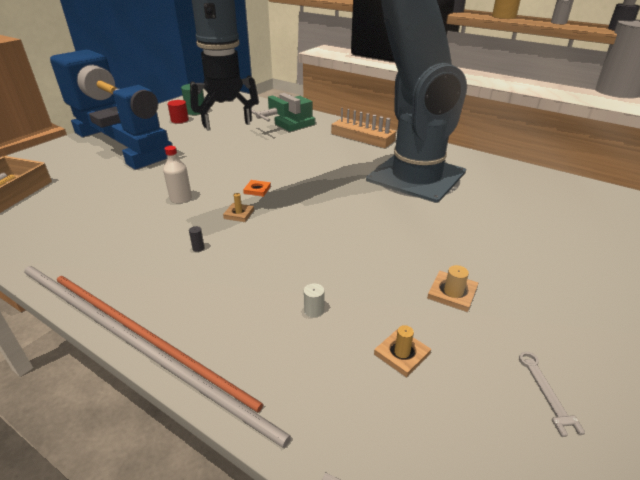

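The scene shows all three brass blanks upright in their holders: thin (238,205), thick (457,282), medium (404,342). The other pieces haven't moved. I let the arm settle and run one numeric check that each is seated.

Call:
step_arm --offset '[[0,0,0],[0,0,0],[0,0,0],[0,0,0],[0,0,0]]' --angular '[[0,0,0],[0,0,0],[0,0,0],[0,0,0],[0,0,0]]'

```text
t: 26.65
ee_pos: [0.4663, -0.292, 0.2326]
orientation: [-0.001, 0.875, 0.485, -0.0]
force: [0.0, 0.6, -0.8]
opening: 0.0855
```

```bash
python3 - <<'E'
from workcell import arm
from h import *
o=[];s0=load("scene0.npz")[0].astype(int)
d=arm.capture("scene");im,K,V=d["pixels"],d["intrinsics"],d["view"]
for nm,P in(("thick",(.4418,.282)),("medium",(.6484,.2654)),("thin",(.4668,-.292))):
    top=proj([[P[0],P[1],.060]],K,V)[0]; bot=proj([[P[0],P[1],.005]],K,V)[0]
    print(nm,"pred top",top.round(1),"bottom",bot.round(1))
    u,v=((top+bot)/2).astype(int); r=24
    p=cv2.resize(im[v-r:v+r,u-r:u+r],(264,264),interpolation=cv2.INTER_CUBIC).copy()
    for q,cc in((top,(255,0,0)),(bot,(0,0,255))):
        x=((q-[u-r,v-r]+.5)*5.5).astype(int); cv2.drawMarker(p,(int(x[0]),int(x[1])),cc,cv2.MARKER_CROSS,10,1)
    o.append(p)
cv2.imwrite("pics/e2.png",np.hstack(o)[:,:,::-1])
df=np.abs(im.astype(int)-s0).sum(2)
for nm,(u,v) in dict(alu=(314,300),steel=(197,240),bottle=(177,180),wrench=(550,392),orange=(257,187)).items(): print(nm,df[v-8:v+8,u-8:u+8].mean().round(1))
E
```

```text
thick pred top [458.  270.3] bottom [453.1 290.6]
medium pred top [406.1 330.2] bottom [402.4 351.5]
thin pred top [236.8 194. ] bottom [239.  212.4]
alu 5.8
steel 7.1
bottle 5.3
wrench 6.1
orange 6.6
```

View pics/e2.png

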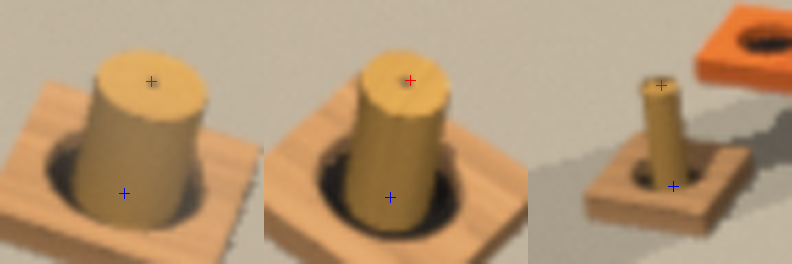

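The predicted top centres at z = 0.060 (red crosses) fall on the centre marks of all three blanks, so they are upright and seated. The bystanders differ from the first picture only by image noise. Handing in.

```bash
python3 -c "
from workcell import arm
print(arm.sign_off())"
```

```text
the job is handed in; nothing more can be done
None
```

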